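Set out the next pupil's place

TASK

Set out the next pupil's place at the study table, where front is the robot's side and behind is the side away from the robot. Lay the pencil tin flat behind the writing board, parallel to the board's back edge, centred on it and with a gap of about 4 cm, and lay the eraser flat on top of the tin, in the middle of its lid; stand the clock upright on the table behind the small square tray, centred on its back edge, also with a gap of about 4 cm. Stand the glue stick upright on the table in the space between the board and the tray, clear of both and neither in front of nor behind either of them, and let go of everything.

Things in the scene. Friction and masses are not known exactly. Their poses are not given: they have to be found in the camera images.
- board: Writing board with a lined sheet of paper on it, fixed to the table: plywood slab 130 (x) x 180 (y) x 8 mm high. Origin at the centre of its underside, on the table top. Its x axis points from its front edge to its back edge (away from the robot), y along the back edge to the left, z up. It may be left or right of the tray.
- tray: Small square tray of whitish clear plastic with a white rim and a booklet inside, fixed to the table: 130 (x) x 130 (y) x 36 mm high. Origin at the centre of its underside. Its x axis points from its front side to its back side (away from the robot), y to the left along the back side, z up. It may be left or right of the board.
- tin: Closed flat pencil tin of plain light metal, with a thin dark outline on its lid, loose, 48 (x) x 150 (y) x 24 mm high, 150 g. Origin at the centre of its underside; z up, flat lid on top at z = 24 mm; long side along y, grip it across x.
- eraser: Eraser, a white block with a brown card sleeve, loose, 22 (x) x 50 (y) x 14 mm high, 25 g. Origin at the centre of its underside; long side along y, z up; grip it across x.
- clock: Round black desk clock with a steel rim and a white dial, loose, 160 g: a disc 66 mm across and 36 mm thick standing on edge on a foot 36 x 52 mm. 72 mm high in all, the disc's centre 39 mm up. Origin at the centre of its underside; x along its thickness (the dial faces -x), y along its width, z up. Its two faces are flat: grip it across x at about 40 to 45 mm height.
- glue: Glue stick standing on its end, a white closed tube with a grey cap, loose: 28 mm in diameter, 80 mm high, 40 g. Origin at the centre of its underside, z up along it.
There are look-alikes about, which are no part of the job. What is shaped like the clock but red is not meant.

How it is judged:
At the end, for the whole second after the job is handed in: Gap board-tin and tray-clock 25 to 55 mm, each centred within 15 mm; tin flat, parallel within 0.15 rad; eraser flat on the lid within 12 x 15 mm of its middle; clock and glue stick upright on the table, glue stick between board and tray, 2 mm clear of both, within their depth. All at rest (x of tin in the frame of board between 0.114 and 0.144 m and y of tin in the frame of board between -0.015 and 0.015 m and angle between the y axis of tin and the y axis of board, either way round below 0.15 rad and height (world z) of each of tin, clock, glue below 0.005 m and angle between each of tin, eraser, clock, glue's own z axis and vertical below 0.1 rad and z of eraser in the frame of tin between 0.021 and 0.028 m and x of eraser in the frame of tin between -0.012 and 0.012 m and y of eraser in the frame of tin between -0.015 and 0.015 m and x of clock in the frame of tray between 0.108 and 0.138 m and y of clock in the frame of tray between -0.015 and 0.015 m and x of glue in the frame of board between -0.065 and 0.065 m and x of glue in the frame of tray between -0.065 and 0.065 m and ((y of glue in the frame of board below -0.106 m and y of glue in the frame of tray above 0.081 m) or (y of glue in the frame of board above 0.106 m and y of glue in the frame of tray below -0.081 m)) and linear speed of each of tin, eraser, clock, glue below 0.01 m/s and angular speed of each of tin, eraser, clock, glue below 0.1 rad/s); the robot touches nothing.
It also fails if it takes over 112 s, if anything falls off the work surface, if the arm or the gripper's body presses on something with over 40 N, if the wrist force passes 120 N, or if a joint passes its speed limit or range.

ROBOT

A 6-joint arm with a two-finger parallel gripper is mounted at the origin on the work surface. World frame = base frame: x ahead of the robot, y to its left, z up, the work surface at z = 0. Lengths are in m, angles in rad, forces in N, time in s.
With the tool pointing down it reaches from about 0.425 to 0.95 m from the base axis. Payload 3.5 kg.
Tool frame: the origin (TCP) lies midway between the tips of the shut fingers; the grasp point (between the pads) lies 19 mm behind it; z points along the fingers, y is the direction in which the jaws open and shut (so a half turn about z gives the same grasp; the last joint's range is limited). The gripper opens to 85 mm and grips with 20 to 120 N. Pads are 22 mm wide; open, the fingers measure 114 mm over their backs; the gripper's body (76 mm by 85 mm) begins 54 mm behind the grasp point. The pads swing forward as they close: fully open they stand 13 mm farther back than shut.
Start: joints at [1.058, 0.286, 1.577, -0, 1.279, -0.15], TCP at [0.24, 0.631, 0.231] pointing down, gripper open.
Joint ranges: [-2.77, 2.77], [-0.9, 2.22], [0.21, 2.48], [-1.53, 4.67], [0.24, 2.81], [-2.84, 2.84]. Speed limits (rad/s): [2.79, 2.79, 3.14, 3.14, 3.14, 3.14].

INTERFACE

Orientations are given as a unit quaternion [x, y, z, w].
In Python, from plant import ctrl gives the robot as it stands.
- The arm moves only by the tool apply_moves, never from a script. Its argument "moves" is a list that holds one entry, the list of rows, each a list of 7 numbers: the shift along the tool's x, y, z in m, then the turn, a rotation vector about the tool's x, y, z in degrees, then the gripper's target within -1 to 1 (shut at 1, half-way at 0, fully open at -1). In form: [[[tx, ty, tz, ax, ay, az, hand], ...]]. A call has 1 to 12 rows; each row shifts and turns the pose as measured when the row begins, along the tool's axes as they then stand; what a row does not reach is not made up. A row lasts 1/10 s, in which the tool goes at most 50 mm and 8.59 degrees, less where a joint would pass 70% of its speed; a pose out of reach is approached as far as the arm can. A call with a gripper value outside its range is refused whole. The fingers move at their own pace and stop on an object; "force" is the grip in N (left out, the last holds). Time passes only in rows, so rows that do not move let the fingers close. It gives the time, the measured TCP pose, the force and the opening at its end, in the units of the state.
- ctrl.get_state(): the state, without advancing time (a new reading comes with each control period).
- ctrl.read_camera(name): name is "scene" or "top" or "wrist"; returns the picture (420x560x3 uint8, red, green, blue); there is no depth.
- ctrl.get_calibration(name): a dict with "camera_matrix" (3x3 intrinsics, pixels), "cam_to_world" (4x4, takes a point from camera to world coordinates). Camera axes: x right, y up, looking along -z (the intrinsics and any distortion apply to the point x, -y, -z); pixel columns grow to the right and rows downward; lengths in m; the calibration is good to about 2 mm. A picture is of the moment at which its call begins: read the wrist's pose just before it. get_calibration takes no time and is no camera call; for the wrist camera it gives the pose at the moment of the call.
- ctrl.sign_off(): hands the job in, once; it reports no verdict.
The state is a dict: "time": time; "qpos": joint angles; "dq": joint speeds; "joint_efforts": joint torques, N m; "eef_pos": TCP position; "tcp_rot": TCP orientation; "contact_force": force on the tool from outside, world axes, zero at the start; "wrist_torque": the same for the moment, N m; "opening": opening from 0.0 (shut) to 1.0 (fully open).
Only numpy, scipy, OpenCV 4.12 (cv2) and the standard library are available. Lean on these libraries where they do the work, as an engineer would, in place of code of your own. Each camera call takes 0.05 s, during which the arm holds its last target. There are 200 camera calls.

## Working session

There is one attempt and no reset: what is moved stays moved. The work goes in short steps, Python scripts to look and compute and a tool call to move; the robot and the scene stay as the last step left them, time stands still between calls to the robot, and variables do not carry over. Pictures are saved under pics/ and viewed, about 12 in all and at most 16, crops included, and the job is handed in when it is done.

Besides the shell and the picture viewer there is one more tool, called after "Request:" as name(argument=value, ...) on one line, values as JSON. apply_moves: Moves the arm, as the interface text tells. Its arguments: {"type":"object","properties":{"moves":{"type":"array","items":{"type":"array","items":{"type":"array","items":{"type":"number"}}}},"force":{"type":"number"}},"required":["moves"]}

```bash
mkdir -p pics; python3 - <<'E'
from plant import ctrl
import cv2
for n in("scene","top"):
    cv2.imwrite(f"pics/{n}0.png",ctrl.read_camera(n)[:,:,::-1])
    c=ctrl.get_calibration(n);print(n,c)
s=ctrl.get_state();print({k:s[k] for k in("time","eef_pos","tcp_rot","contact_force","opening")})
E
```

```text
scene {'camera_matrix': array([[397.38737428,   0.        , 284.69473938],
       [  0.        , 397.38737428, 207.38879855],
       [  0.        ,   0.        ,   1.        ]]), 'cam_to_world': array([[ 0.60759848, -0.58836513,  0.53352653,  1.08015475],
       [ 0.79422694,  0.44564324, -0.41304439, -0.39563544],
       [ 0.00525842,  0.67470629,  0.73806759,  0.76341349],
       [ 0.        ,  0.        ,  0.        ,  1.        ]])}
top {'camera_matrix': array([[430.70724067,   0.        , 281.31781302],
       [  0.        , 430.70724067, 216.48483231],
       [  0.        ,   0.        ,   1.        ]]), 'cam_to_world': array([[-0.00841414,  0.99056739, -0.13676785,  0.42244189],
       [-0.9998042 , -0.01078344, -0.01659183, -0.00796835],
       [-0.01791015,  0.13660146,  0.99046417,  1.10085612],
       [ 0.        ,  0.        ,  0.        ,  1.        ]])}
{'time': 0.1, 'eef_pos': array([0.2392246 , 0.630547  , 0.23004122]), 'tcp_rot': array([ 1.80420363e-01,  9.83588998e-01, -1.02453272e-03, -3.56146846e-04]), 'contact_force': array([ 0.53070596, -0.28142479, -0.02462152]), 'opening': 0.9961081450546485}
```

View pics/top0.png

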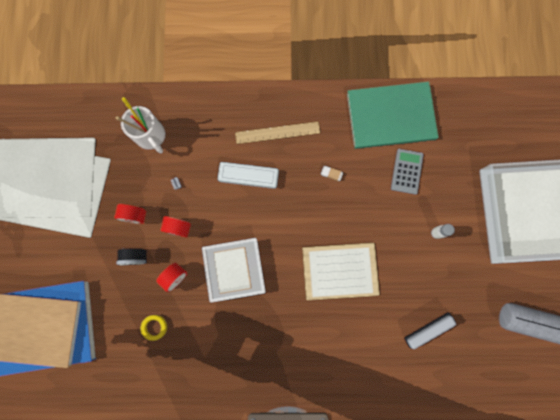

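View pics/scene0.png

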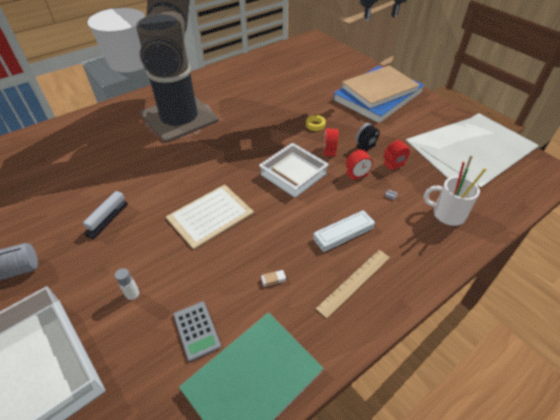

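Top view: tray (233,270), board (341,271), tin candidate (248,175), eraser (332,173), black clock (132,256). The red clock-likes are at (130,213), (175,226) and (172,277). Glue is (443,232); possible confusions are the stapler (430,331), calculator (407,172), ruler (277,132) and sharpener (177,183). I choose by description and check in one close crop.

```bash
cat > h.py <<'E'
import numpy as np,cv2
from plant import ctrl
def ray(cal,uv,z):
    K,T=np.array(cal["camera_matrix"]),np.array(cal["cam_to_world"])
    d=np.linalg.inv(K)@np.array([uv[0],uv[1],1.]);d=T[:3,:3]@(d*[1,-1,-1])
    o=T[:3,3];return (o+d*(z-o[2])/d[2])[:2]
def proj(cal,p):
    K,T=np.array(cal["camera_matrix"]),np.array(cal["cam_to_world"])
    q=K@((T[:3,:3].T@(np.array(p)-T[:3,3]))*[1,-1,-1]);return q[:2]/q[2]
def rect(img,cal,z,x0,x1,y0,y1,s):
    "metric map: up=+x, left=+y, s px per m"
    W,H=int((y1-y0)*s),int((x1-x0)*s)
    w=[(x0,y0),(x0,y1),(x1,y0),(x1,y1)]
    src=np.float32([proj(cal,(*a,z)) for a in w]);dst=np.float32([((y1-b)*s,(x1-a)*s) for a,b in w])
    return cv2.warpPerspective(img,cv2.getPerspectiveTransform(src,dst),(W,H),flags=cv2.INTER_CUBIC)
def st():
    s=ctrl.get_state();print("t %.1f"%s["time"],"pos",np.round(s["eef_pos"],4),"q",np.round(s["tcp_rot"],4),"F",np.round(s["contact_force"],1),"open %.3f"%s["opening"],"j",np.round(s["qpos"],2));return s
E
python3 - <<'E'
from h import *
i=cv2.imread("pics/top0.png");c=ctrl.get_calibration("top")
m=rect(i,c,0.0,0.3,0.75,-0.42,0.42,950)
for y in np.arange(-.4,.41,.1): cv2.putText(m,"%.1f"%y,(int((.42-y)*950),10),0,.35,(255,255,0));cv2.line(m,(int((.42-y)*950),12),(int((.42-y)*950),18),(255,255,0))
for x in np.arange(.3,.75,.1): cv2.putText(m,"%.1f"%x,(0,int((.75-x)*950)),0,.35,(255,255,0))
cv2.imwrite("pics/map.png",m)
E
```

```text
(no output)
```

View pics/map.png

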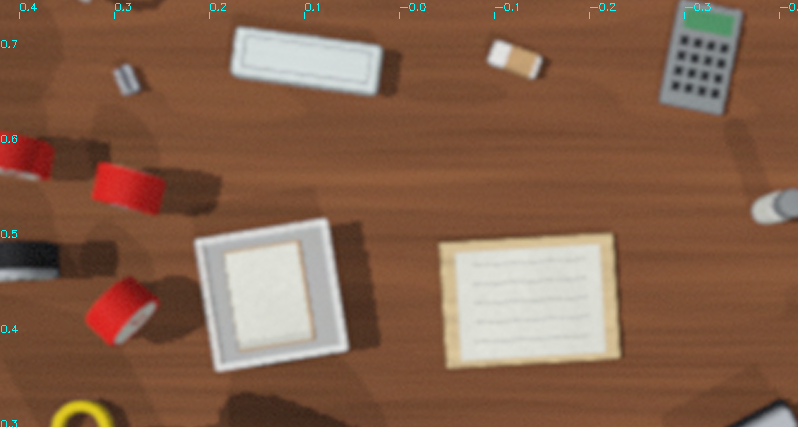

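```bash
python3 - <<'E'
from h import *
c=ctrl.get_calibration("top")
def w(m,z):
    p=(.75-m[1]/950,.42-m[0]/950,0);return ray(c,proj(c,p),z)
def box(n,q,z):
    p=np.array([w(a,z) for a in q]) # BL, BR, FR, FL (back left..)
    ctr=p.mean(0);ya=(p[0]-p[1]+p[3]-p[2]);xa=(p[0]-p[3]+p[1]-p[2])
    print(n,ctr.round(4),"yaw x %.1f y %.1f"%(np.degrees(np.arctan2(xa[1],xa[0])),np.degrees(np.arctan2(-ya[0],ya[1]))),"size",np.round([np.linalg.norm(xa)/2,np.linalg.norm(ya)/2],4))
    return ctr,np.arctan2(-ya[0],ya[1])
b,by=box("board",[(439,243),(613,234),(620,357),(447,367)],.008)
t,ty=box("tray",[(195,240),(327,219),(348,351),(216,371)],.036)
box("tin",[(236,27),(382,45),(377,93),(231,75)],.024)
box("eraser",[(496,40),(543,57),(536,78),(488,61)],.014)
R=lambda a:np.array([np.cos(a),np.sin(a)])
print("tin target",b+.129*R(by),"clock target",t+.123*R(ty),"glue",(b+t)/2)
n=np.array([-np.sin(ty),np.cos(ty)]);nb=np.array([-np.sin(by),np.cos(by)])
for g in [(b+t)/2,(t-.065*n+b+.09*nb)/2]: print(g,(g-b)@nb,(g-b)@R(by),(g-t)@n,(g-t)@R(ty))
for u in [(132,256),(130,213),(175,226),(172,277)]: print("clk",ray(c,u,.05))
print("glue",ray(c,(437,233),0.0),ray(c,(446,231),.08))
k=ctrl.get_calibration("wrist");s=st();print(k)
E
```

```text
board [ 0.4339 -0.1367] yaw x 3.5 y 3.1 size [0.1293 0.1816]
tray [0.4387 0.1296] yaw x 9.1 y 8.8 size [0.1356 0.136 ]
tin [0.6811 0.0951] yaw x -5.9 y -7.0 size [0.0497 0.1515]
eraser [ 0.6845 -0.1214] yaw x -19.7 y -19.7 size [0.0232 0.0524]
tin target [ 0.56267081 -0.12963647] clock target [0.56020515 0.14843701] glue [ 0.43626296 -0.00356414]
[ 0.43626296 -0.00356414] 0.13279487600031054 0.009673985081802599 -0.13118001730375156 -0.02280061708568955
[0.43879023 0.00925353] 0.14545520871729825 0.012898255545653834 -0.1189020164503499 -0.018336242597280145
clk [0.47389465 0.37598035]
clk [0.58036809 0.38515115]
clk [0.54671073 0.27212912]
clk [0.42215634 0.27627221]
glue [ 0.5276133 -0.3862592] [ 0.52450327 -0.38019733]
t 0.1 pos [0.2392 0.6305 0.23  ] q [ 1.804e-01  9.836e-01 -1.000e-03 -4.000e-04] F [ 0.5 -0.3 -0. ] open 0.996 j [ 1.06  0.29  1.58  0.    1.28 -0.15]
{'camera_matrix': array([[341.71151547,   0.        , 281.36159478],
       [  0.        , 341.71151547, 206.54235271],
       [  0.        ,   0.        ,   1.        ]]), 'cam_to_world': array([[ 0.35356577, -0.89261886, -0.27968343,  0.16703163],
       [ 0.9354075 ,  0.3367473 ,  0.10776858,  0.65885946],
       [-0.00201363, -0.29972125,  0.95402469,  0.37159742],
       [ 0.        ,  0.        ,  0.        ,  1.        ]])}
```

```bash
cat >> h.py <<'E'
def yawA(s):
    x,y,z,w=s["tcp_rot"];return np.degrees(np.arctan2(1-2*(x*x+z*z),2*(x*y-w*z)))
def plan(x,y,z,A,n=None,hand=None):
    "rows (tool frame) from the measured pose to TCP x,y,z with jaw direction A deg"
    s=st();p=np.array(s["eef_pos"]);a=yawA(s);dA=(A-a+90)%180-90;d=np.array([x,y,z])-p
    n=n or int(np.ceil(max(np.linalg.norm(d)/.045,abs(dA)/8)))
    print("A %.1f d"%a,d.round(4),"dA %.1f rows %d"%(dA,n));last=None
    from scipy.spatial.transform import Rotation as R
    M=R.from_quat(s["tcp_rot"])
    t=np.degrees((R.from_euler("z",np.arctan2(0,1))).magnitude())
    rx=R.from_matrix(np.column_stack([[-np.sin(0),1,0],[1,0,0],[0,0,-1]]))
    goal=R.from_euler("z",a+dA,degrees=True)*rx
    rv=(M.inv()*goal).as_rotvec(degrees=True)/n
    for k in range(n):
        v=M.inv().apply(d/n);print([*[float(q) for q in v.round(3)],*[float(q) for q in rv.round(1)]]);M=M*R.from_rotvec(rv,degrees=True)
E
python3 -c "
from h import *
plan(.474,.385,.22,0,10)"
```

```text
t 0.1 pos [0.2392 0.6305 0.23  ] q [ 1.804e-01  9.836e-01 -1.000e-03 -4.000e-04] F [ 0.5 -0.3 -0. ] open 0.996 j [ 1.06  0.29  1.58  0.    1.28 -0.15]
A 69.2 d [ 0.2348 -0.2455 -0.01  ] dA -69.2 rows 10
[-0.031, -0.015, 0.001, -0.0, 0.0, 6.9]
[-0.032, -0.011, 0.001, -0.0, 0.0, 6.9]
[-0.033, -0.007, 0.001, -0.0, 0.0, 6.9]
[-0.034, -0.003, 0.001, -0.0, 0.0, 6.9]
[-0.034, 0.001, 0.001, -0.0, 0.0, 6.9]
[-0.034, 0.005, 0.001, -0.0, 0.0, 6.9]
[-0.033, 0.009, 0.001, -0.0, 0.0, 6.9]
[-0.031, 0.013, 0.001, -0.0, 0.0, 6.9]
[-0.029, 0.017, 0.001, -0.0, 0.0, 6.9]
[-0.027, 0.02, 0.001, -0.0, 0.0, 6.9]
```

Request:
apply_moves(moves=[[[-0.031,-0.015,0.001,0,0,6.9,-1],[-0.032,-0.011,0.001,0,0,6.9,-1],[-0.033,-0.007,0.001,0,0,6.9,-1],[-0.034,-0.003,0.001,0,0,6.9,-1],[-0.034,0.001,0.001,0,0,6.9,-1],[-0.034,0.005,0.001,0,0,6.9,-1],[-0.033,0.009,0.001,0,0,6.9,-1],[-0.031,0.013,0.001,0,0,6.9,-1],[-0.029,0.017,0.001,0,0,6.9,-1],[-0.027,0.02,0.001,0,0,6.9,-1],[0,0,0,0,0,0,-1],[0,0,0,0,0,0,-1]]])

```text
time: 1.3
eef_pos: [0.4722, 0.3679, 0.2114]
tcp_rot: [0.722, 0.692, -0.007, -0.0]
contact_force: [-0.9, -0.7, -0.5]
opening: 1.004
```

```bash
cat >> h.py <<'E'
def look(n):
    s=st();c=ctrl.get_calibration("wrist");i=ctrl.read_camera("wrist")[:,:,::-1].copy();cv2.imwrite(f"pics/{n}.png",i)
    np.savez(f"pics/{n}.npz",**{k:np.array(v) for k,v in c.items()});print("A %.1f"%yawA(s));return i,c
E
python3 -c "
from h import *
look('w1')"
```

```text
t 1.3 pos [0.4722 0.3679 0.2114] q [ 7.222e-01  6.916e-01 -7.400e-03 -3.000e-04] F [-0.9 -0.7 -0.5] open 1.004 j [ 0.49  0.14  1.78 -0.    1.23  0.54]
A -2.5
```

View pics/w1.png

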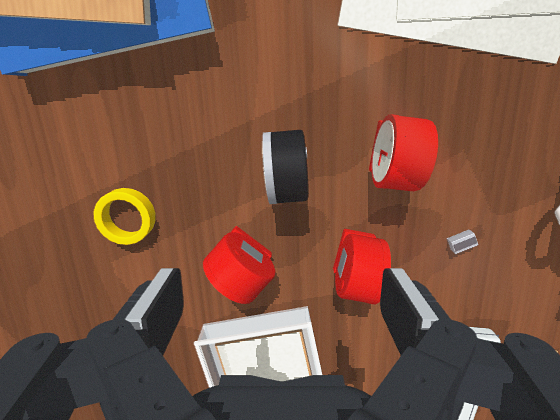

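The crop shows the black clock at (285,166) with a white dial on its left (-x) side; the red ones are at (240,265), (362,266) and (404,152). The black one is the right one.

```bash
python3 -c "
from h import *
c=np.load('pics/w1.npz')
for u in [(285,130),(287,204),(263,167),(307,167),(286,167)]: print(u,ray(c,u,.039),ray(c,u,.072))
for e in [(271,145),(272,200),(304,145),(305,200)]: print(ray(c,e,.06))
for y in (.40,.41,.42,.43): print(y,proj(c,(.47,y,.039+.033)),[proj(c,(.47,y+.033*np.cos(a),.039+.033*np.sin(a)))[1].round(1) for a in np.linspace(0,np.pi,9)])
"
```

```text
(285, 130) [0.47516526 0.41707462] [0.47532002 0.42021237]
(287, 204) [0.47439406 0.34730366] [0.47463009 0.35779371]
(263, 167) [0.45343251 0.38422253] [0.45587741 0.39082216]
(307, 167) [0.49426729 0.38260228] [0.49240912 0.38937264]
(286, 167) [0.47479277 0.38337499] [0.47498678 0.39006393]
[0.46289535 0.40707215]
[0.46128274 0.35824365]
[0.49089575 0.40594089]
[0.49074361 0.35710832]
0.4 [279.48366175 155.32509905] [np.float64(111.9), np.float64(115.6), np.float64(125.3), np.float64(139.4), np.float64(155.3), np.float64(169.8), np.float64(180.2), np.float64(185.1), np.float64(184.3)]
0.41 [278.94751381 143.07290111] [np.float64(100.1), np.float64(103.4), np.float64(112.8), np.float64(126.9), np.float64(143.1), np.float64(158.0), np.float64(168.9), np.float64(174.3), np.float64(173.9)]
0.42 [278.39929415 130.54483722] [np.float64(88.0), np.float64(90.9), np.float64(100.0), np.float64(114.1), np.float64(130.5), np.float64(145.9), np.float64(157.3), np.float64(163.2), np.float64(163.3)]
0.43 [277.83859045 117.73148435] [np.float64(75.6), np.float64(78.1), np.float64(86.9), np.float64(101.1), np.float64(117.7), np.float64(133.5), np.float64(145.5), np.float64(152.0), np.float64(152.6)]
```

```bash
python3 -c "
from h import *
plan(.474,.383,.11,-1,5)"
```

```text
t 1.4 pos [0.4721 0.368  0.2114] q [ 0.722   0.6919 -0.0075 -0.    ] F [ 0.2 -0.2 -0.9] open 1.003 j [ 0.49  0.15  1.78 -0.    1.23  0.54]
A -2.4 d [ 0.0019  0.015  -0.1014] dA 1.4 rows 5
[0.003, 0.0, 0.02, -0.1, 0.1, -0.3]
[0.003, 0.0, 0.02, -0.1, 0.1, -0.3]
[0.003, 0.0, 0.02, -0.1, 0.1, -0.3]
[0.003, 0.0, 0.02, -0.1, 0.1, -0.3]
[0.003, 0.0, 0.02, -0.1, 0.1, -0.3]
```

Request:
apply_moves(moves=[[[0.003,0,0.02,-0.1,0.1,-0.3,-1],[0.003,0,0.02,-0.1,0.1,-0.3,-1],[0.003,0,0.02,-0.1,0.1,-0.3,-1],[0.003,0,0.02,-0.1,0.1,-0.3,-1],[0.003,0,0.02,-0.1,0.1,-0.3,-1],[0,0,0,0,0,0,-1]]])

```text
time: 1.95
eef_pos: [0.4668, 0.3895, 0.1091]
tcp_rot: [0.707, 0.707, 0.0, -0.001]
contact_force: [-0.2, 0.8, 0.1]
opening: 1.001
```

```bash
python3 -c "
from h import *
plan(.474,.383,.023,-1,5)"
```

```text
t 1.9 pos [0.4668 0.3895 0.1091] q [ 7.072e-01  7.070e-01  1.000e-04 -5.000e-04] F [-0.2  0.8  0.1] open 1.001 j [0.53 0.27 1.84 0.   1.04 0.53]
A -0.0 d [ 0.0072 -0.0065 -0.0861] dA -1.0 rows 5
[-0.001, 0.001, 0.017, -0.0, -0.0, 0.2]
[-0.001, 0.001, 0.017, -0.0, -0.0, 0.2]
[-0.001, 0.001, 0.017, -0.0, -0.0, 0.2]
[-0.001, 0.001, 0.017, -0.0, -0.0, 0.2]
[-0.001, 0.001, 0.017, -0.0, -0.0, 0.2]
```

Request:
apply_moves(moves=[[[-0.006,0.007,0.01,0,0,0.5,-1],[0,0,0,0,0,0,-1],[0,0,0,0,0,0,-1]]])

```text
time: 2.25
eef_pos: [0.474, 0.3851, 0.1004]
tcp_rot: [0.709, 0.705, 0.001, -0.0]
contact_force: [0.3, -0.5, -0.3]
opening: 1.004
```

```bash
python3 -c "
from h import *
plan(.474,.383,.023,-1,3)"
```

```text
t 2.2 pos [0.474  0.3851 0.1004] q [ 7.092e-01  7.050e-01  1.200e-03 -2.000e-04] F [ 0.3 -0.5 -0.3] open 1.004 j [0.52 0.28 1.84 0.   1.02 0.52]
A -0.3 d [ 0.     -0.0021 -0.0774] dA -0.7 rows 3
[-0.001, -0.0, 0.026, 0.0, -0.0, 0.2]
[-0.001, -0.0, 0.026, 0.0, -0.0, 0.2]
[-0.001, -0.0, 0.026, 0.0, -0.0, 0.2]
```

Request:
apply_moves(moves=[[[-0.001,0,0.025,0,0,0.2,-1],[-0.001,0,0.025,0,0,0.2,-1],[0,0,0.026,0,0,0.2,-1],[0,0,0,0,0,0,-1]]])

```text
time: 2.65
eef_pos: [0.4788, 0.3854, 0.0289]
tcp_rot: [0.713, 0.701, 0.007, 0.001]
contact_force: [-0.9, -0.3, -1.8]
opening: 1.001
```

Request:
apply_moves(moves=[[[0,0,0,0,0,0,1],[0,0,0,0,0,0,1],[0,0,0,0,0,0,1],[0,0,0,0,0,0,1],[0,0,0,0,0,0,1],[0,0,0,0,0,0,1],[0,0,0,0,0,0,1],[0,0,0,0,0,0,1]]], force=40)

```text
time: 3.45
eef_pos: [0.482, 0.3872, 0.0356]
tcp_rot: [0.713, 0.701, 0.011, 0.002]
contact_force: [-0.0, 0.1, -1.4]
opening: 0.423
```

```bash
python3 -c "
from h import *
look('w2')
plan(.482,.388,.15,-1,3)"
```

```text
t 3.5 pos [0.482  0.3872 0.0356] q [0.7131 0.701  0.0114 0.0024] F [-0.   0.1 -1.4] open 0.423 j [0.51 0.38 1.85 0.   0.89 0.53]
A -1.0
t 3.5 pos [0.4819 0.3872 0.0355] q [0.7131 0.701  0.0113 0.0023] F [ 0.3 -0.2 -2.5] open 0.415 j [0.51 0.38 1.85 0.   0.89 0.53]
A -1.0 d [1.000e-04 8.000e-04 1.145e-01] dA -0.0 rows 3
[0.001, 0.001, -0.038, 0.4, -0.2, 0.0]
[0.001, 0.001, -0.038, 0.4, -0.2, 0.0]
[0.0, 0.0, -0.038, 0.4, -0.2, 0.0]
```

View pics/w2.png

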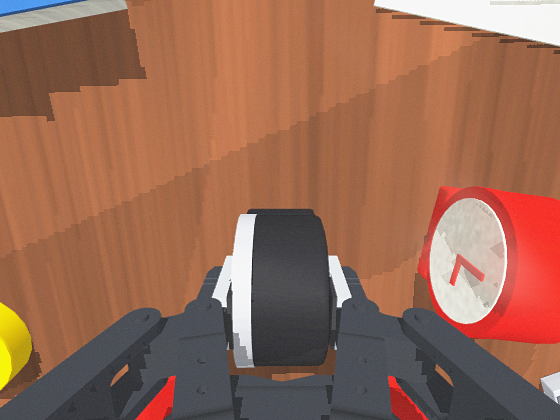

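Request:
apply_moves(moves=[[[0,0,-0.04,0.4,-0.2,0,1],[0,0,-0.04,0.4,-0.2,0,1],[0,0,-0.04,0.4,-0.2,0,1],[0,0,0,0,0,0,1]]])

```text
time: 3.9
eef_pos: [0.4787, 0.3848, 0.1554]
tcp_rot: [0.713, 0.701, -0.004, -0.003]
contact_force: [0.7, 0.1, -1.3]
opening: 0.415
```

```bash
python3 -c "
from h import *
plan(.560,.152,.15,8.8,6)"
```

```text
t 3.9 pos [0.4787 0.3848 0.1554] q [ 0.7132  0.7009 -0.0041 -0.0026] F [ 0.7  0.1 -1.3] open 0.415 j [0.51 0.23 1.79 0.   1.13 0.53]
A -1.0 d [ 0.0813 -0.2328 -0.0054] dA 9.8 rows 6
[-0.039, 0.014, 0.001, -0.1, 0.0, -1.6]
[-0.039, 0.013, 0.001, -0.1, 0.0, -1.6]
[-0.039, 0.012, 0.001, -0.1, 0.0, -1.6]
[-0.04, 0.011, 0.001, -0.1, 0.0, -1.6]
[-0.04, 0.01, 0.001, -0.1, 0.0, -1.6]
[-0.04, 0.009, 0.001, -0.1, 0.0, -1.6]
```

Request:
apply_moves(moves=[[[-0.039,0.014,0.001,-0.1,0,-1.6,1],[-0.039,0.013,0.001,-0.1,0,-1.6,1],[-0.039,0.012,0.001,-0.1,0,-1.6,1],[-0.04,0.011,0.001,-0.1,0,-1.6,1],[-0.04,0.01,0.001,-0.1,0,-1.6,1],[-0.04,0.009,0.001,-0.1,0,-1.6,1],[0,0,0,0,0,0,1],[0,0,0,0,0,0,1]]])

```text
time: 4.7
eef_pos: [0.56, 0.1439, 0.141]
tcp_rot: [0.648, 0.761, -0.002, -0.002]
contact_force: [-0.2, 0.1, -3.5]
opening: 0.415
```

```bash
python3 -c "
from h import *
plan(.560,.152,.08,8.8,3)"
```

```text
t 4.7 pos [0.56   0.1439 0.141 ] q [ 0.6483  0.7614 -0.0019 -0.0015] F [-0.2  0.1 -3.5] open 0.415 j [ 0.08  0.17  1.89 -0.    1.09 -0.08]
A 9.2 d [-0.      0.0081 -0.061 ] dA -0.4 rows 3
[0.003, 0.001, 0.02, -0.1, 0.0, 0.1]
[0.003, 0.0, 0.02, -0.1, 0.0, 0.1]
[0.003, 0.0, 0.02, -0.1, 0.0, 0.1]
```

Request:
apply_moves(moves=[[[0.004,0.001,0.02,0,0,0,1],[0.004,0,0.02,0,0,0,1],[0,0,0.02,0,0,0,1],[0,0,0,0,0,0,1],[0,0,0,0,0,0,1]]])

```text
time: 5.2
eef_pos: [0.5567, 0.1564, 0.0768]
tcp_rot: [0.647, 0.763, -0.003, -0.003]
contact_force: [0.6, -0.4, -0.9]
opening: 0.416
```

```bash
python3 -c "
from h import *
plan(.560,.152,.04,8.8,2)
look('w3')"
```

```text
t 5.2 pos [0.5567 0.1564 0.0768] q [ 0.6469  0.7625 -0.0027 -0.0029] F [ 0.6 -0.4 -0.9] open 0.416 j [ 0.1   0.26  1.92  0.    0.97 -0.07]
A 9.4 d [ 0.0033 -0.0044 -0.0368] dA -0.6 rows 2
[-0.002, 0.001, 0.018, -0.2, -0.0, 0.3]
[-0.002, 0.001, 0.018, -0.2, -0.0, 0.3]
t 5.2 pos [0.5567 0.1564 0.0768] q [ 0.6469  0.7625 -0.0027 -0.0029] F [ 0.6 -0.4 -0.9] open 0.416 j [ 0.1   0.26  1.92  0.    0.97 -0.07]
A 9.4
```

View pics/w3.png

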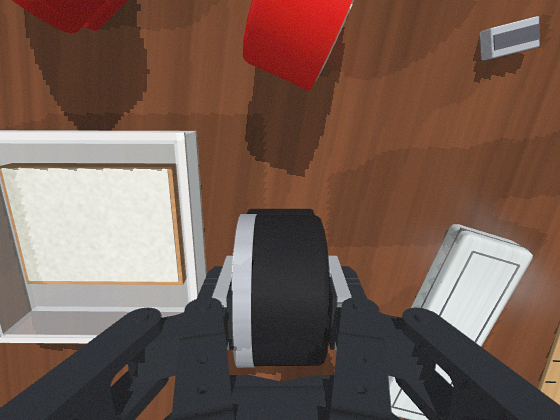

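```bash
python3 -c "
from h import *
c=np.load('pics/w3.npz')
for u in [(196,131),(5,131),(5,342)]: print(u,ray(c,u,.036))
t=np.array([.4387,.1296]);a=np.radians(8.8);R=np.array([[np.cos(a),-np.sin(a)],[np.sin(a),np.cos(a)]])
for u in [(196,131),(5,131),(5,342)]: print((ray(c,u,.036)-t)@R)
# clock: disc centre height from tcp: 0.0768+0.019 - g
p=np.array([.5567,.1564]);A=np.radians(9.4);n=np.array([-np.sin(A),np.cos(A)])
for zc in(.075,.08,.085,.09):
  for o in(-.008,-.004,0,.004):
    q=p+o*n;r=[proj(c,(*(q+.033*np.cos(b)*n),zc+.033*np.sin(b)))[1] for b in np.linspace(0,2*np.pi,73)]
    print(zc,o,min(r).round(),max(r).round())
"
```

```text
(196, 131) [0.50185857 0.20979741]
(5, 131) [0.40245429 0.19316495]
(5, 342) [0.39233223 0.05643445]
[0.07468416 0.06959099]
[-0.0260945   0.06836177]
[-0.05701524 -0.06521067]
0.075 -0.008 218.0 364.0
0.075 -0.004 211.0 357.0
0.075 0 202.0 349.0
0.075 0.004 194.0 341.0
0.08 -0.008 222.0 373.0
0.08 -0.004 214.0 365.0
0.08 0 206.0 358.0
0.08 0.004 197.0 350.0
0.085 -0.008 226.0 383.0
0.085 -0.004 217.0 375.0
0.085 0 209.0 366.0
0.085 0.004 200.0 358.0
0.09 -0.008 230.0 393.0
0.09 -0.004 221.0 385.0
0.09 0 212.0 376.0
0.09 0.004 204.0 368.0
```

Request:
apply_moves(moves=[[[-0.006,0.005,0.01,0,0,0.3,1],[0,0,0.012,0,0,0.3,1],[0,0,0.011,0,0,0,1],[0,0,0,0,0,0,1]]])

```text
time: 5.65
eef_pos: [0.5644, 0.1515, 0.0438]
tcp_rot: [0.651, 0.759, -0.001, -0.001]
contact_force: [-0.1, 0.2, -2.2]
opening: 0.415
```

```bash
python3 -c "
from h import *
plan(.562,.150,.032,8.8,1)"
```

```text
t 5.7 pos [0.5644 0.1515 0.0438] q [ 0.6511  0.759  -0.001  -0.0012] F [-0.1  0.2 -2.2] open 0.415 j [ 0.09  0.32  1.92  0.    0.91 -0.06]
A 8.8 d [-0.0024 -0.0015 -0.0118] dA 0.0 rows 1
[-0.001, -0.003, 0.012, -0.2, -0.0, -0.0]
```

Request:
apply_moves(moves=[[[-0.001,-0.002,0.008,0,0,0,1],[0,0,0.003,0,0,0,1],[0,0,0.001,0,0,0,1]]])

```text
time: 5.95
eef_pos: [0.563, 0.1498, 0.0346]
tcp_rot: [0.651, 0.759, -0.002, -0.002]
contact_force: [-1.7, 0.3, 4.5]
opening: 0.42
```

Request:
apply_moves(moves=[[[0,0,0,0,0,0,-0.5],[0,0,0,0,0,0,-0.5],[0,0,0,0,0,0,-0.5],[0,0,0,0,0,0,-0.5],[0,0,0,0,0,0,-0.5]]])

```text
time: 6.45
eef_pos: [0.5643, 0.1496, 0.0356]
tcp_rot: [0.651, 0.759, -0.001, -0.001]
contact_force: [-0.2, 0.8, -0.2]
opening: 0.752
```

Request:
apply_moves(moves=[[[0,0,-0.03,0,0,0,-1],[0,0,-0.04,0,0,0,-1],[0,0,-0.04,0,0,0,-1],[0,0,-0.04,0,0,0,-1],[0,0,0,0,0,0,-1]]])

```text
time: 6.95
eef_pos: [0.5632, 0.1495, 0.1881]
tcp_rot: [0.651, 0.759, -0.003, -0.003]
contact_force: [1.3, -0.5, 0.2]
opening: 0.997
```

```bash
python3 -c "
from h import *
plan(.681,.095,.18,-6.5,4)"
```

```text
t 7.0 pos [0.5632 0.1495 0.1881] q [ 0.6511  0.759  -0.0031 -0.0029] F [ 1.3 -0.5  0.2] open 0.997 j [ 0.09  0.13  1.84 -0.    1.18 -0.07]
A 8.8 d [ 0.1178 -0.0545 -0.0081] dA -15.3 rows 4
[-0.018, 0.027, 0.002, -0.1, 0.0, 3.8]
[-0.016, 0.028, 0.002, -0.1, 0.0, 3.8]
[-0.014, 0.029, 0.002, -0.1, 0.0, 3.8]
[-0.012, 0.03, 0.002, -0.1, 0.0, 3.8]
```

Request:
apply_moves(moves=[[[-0.018,0.027,0.002,-0.1,0,3.8,-1],[-0.016,0.028,0.002,-0.1,0,3.8,-1],[-0.014,0.029,0.002,-0.1,0,3.8,-1],[-0.012,0.03,0.002,-0.1,0,3.8,-1],[0,0,0,0,0,0,-1],[0,0,0,0,0,0,-1]]])

```text
time: 7.55
eef_pos: [0.6831, 0.0941, 0.1775]
tcp_rot: [0.749, 0.663, -0.001, -0.0]
contact_force: [-0.6, 0.7, -0.4]
opening: 0.997
```

```bash
python3 -c "
from h import *
look('w4')"
```

```text
t 7.5 pos [0.6831 0.0941 0.1775] q [ 7.486e-01  6.630e-01 -6.000e-04 -4.000e-04] F [-0.6  0.7 -0.4] open 0.997 j [-0.01  0.36  1.58 -0.    1.2   0.11]
A -6.9
```

View pics/w4.png

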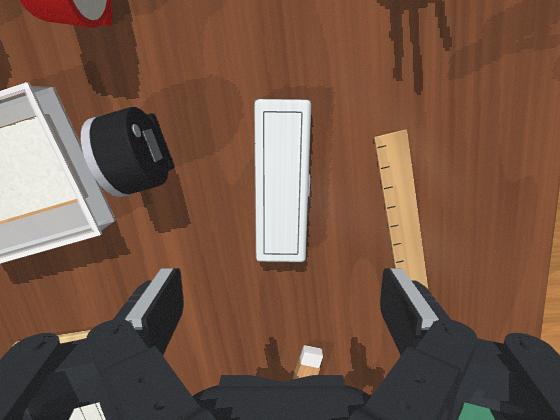

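The clock stands upright behind the tray at (126,148). The tin lid has corners (256,100), (310,100), (307,262) and (257,261).

```bash
python3 -c "
from h import *
c=np.load('pics/w4.npz')
q=np.array([ray(c,u,.024) for u in [(256,100),(310,100),(307,262),(257,261)]]);print(q,q.mean(0))
d=q[0]+q[1]-q[2]-q[3];A=np.degrees(np.arctan2(-d[0],d[1]));print(A)
m=q.mean(0);plan(*m,.06,A,3)"
```

```text
[[0.67065489 0.17279111]
 [0.71482965 0.16747956]
 [0.69807188 0.0209543 ]
 [0.650869   0.02764286]] [0.68360635 0.09721696]
-7.14135112149115
t 7.6 pos [0.6828 0.094  0.1773] q [ 7.485e-01  6.631e-01 -8.000e-04 -3.000e-04] F [-0.8 -0.6 -1.1] open 1.000 j [-0.01  0.36  1.58 -0.    1.2   0.11]
A -6.9 d [ 0.0008  0.0032 -0.1173] dA -0.2 rows 3
[0.001, 0.0, 0.039, -0.0, 0.0, 0.1]
[0.001, 0.0, 0.039, -0.0, 0.0, 0.1]
[0.001, 0.0, 0.039, -0.0, 0.0, 0.1]
```

Request:
apply_moves(moves=[[[0.001,0,0.04,0,0,0,-1],[0.001,0,0.04,0,0,0,-1],[0.001,0,0.04,0,0,0,-1],[0,0,0,0,0,0,-1],[0,0,0,0,0,0,-1]]])

```text
time: 8.1
eef_pos: [0.6813, 0.1003, 0.058]
tcp_rot: [0.747, 0.665, 0.001, 0.001]
contact_force: [0.8, 0.8, 1.2]
opening: 1.002
```

```bash
python3 -c "
from h import *
plan(.6835,.097,.005,-7,2)"
```

```text
t 8.1 pos [0.6813 0.1003 0.058 ] q [0.7466 0.6653 0.001  0.001 ] F [0.8 0.8 1.2] open 1.002 j [-0.    0.49  1.65 -0.    1.    0.11]
A -6.6 d [ 0.0022 -0.0033 -0.053 ] dA -0.4 rows 2
[-0.002, 0.001, 0.027, 0.1, -0.0, 0.2]
[-0.002, 0.001, 0.027, 0.1, -0.0, 0.2]
```

Request:
apply_moves(moves=[[[-0.003,0.002,0.022,0,0,0.4,-1],[0,0,0.022,0,0,0,-1],[0,0,0.005,0,0,0,-1],[0,0,0.002,0,0,0,-1]]])

```text
time: 8.5
eef_pos: [0.6888, 0.0986, 0.0181]
tcp_rot: [0.748, 0.664, 0.007, 0.006]
contact_force: [-1.1, 0.0, -0.5]
opening: 0.999
```

Request:
apply_moves(moves=[[[0,0,0,0,0,0,1],[0,0,0,0,0,0,1],[0,0,0,0,0,0,1],[0,0,0,0,0,0,1],[0,0,0,0,0,0,1],[0,0,0,0,0,0,1]]], force=40)

```text
time: 9.1
eef_pos: [0.6927, 0.0989, 0.0258]
tcp_rot: [0.748, 0.664, 0.011, 0.01]
contact_force: [0.7, -0.0, 0.9]
opening: 0.005
```

Request:
apply_moves(moves=[[[0,0,0,0,0,0,-1],[0,0,0,0,0,0,-1],[0,0,0,0,0,0,-1],[0,0,0,0,0,0,-1],[0,0,0,0,0,0,-1],[0,0,0,0,0,0,-1]]])

```text
time: 9.7
eef_pos: [0.6923, 0.0989, 0.0251]
tcp_rot: [0.748, 0.664, 0.01, 0.009]
contact_force: [-0.1, 0.3, 0.2]
opening: 0.991
```

```bash
python3 -c "
from h import *
plan(.6835,.097,.004,-7,2);print(ctrl.get_state()['joint_efforts'])
look('w5')"
```

```text
t 9.7 pos [0.6923 0.0989 0.0251] q [0.7478 0.6638 0.0105 0.0093] F [-0.1  0.3  0.2] open 0.991 j [-0.    0.54  1.64  0.    0.93  0.12]
A -6.8 d [-0.0088 -0.0019 -0.0211] dA -0.2 rows 2
[-0.001, -0.005, 0.01, 0.8, -0.1, 0.1]
[-0.001, -0.004, 0.01, 0.8, -0.1, 0.1]
[-2.39246059e-03 -4.53042269e+01 -2.47210765e+01  3.34750041e-05
 -6.34255260e-02 -3.52024142e-05]
t 9.7 pos [0.6923 0.0989 0.0251] q [0.7478 0.6638 0.0105 0.0093] F [-0.1  0.3  0.2] open 0.991 j [-0.    0.54  1.64  0.    0.93  0.12]
A -6.8
```

View pics/w5.png

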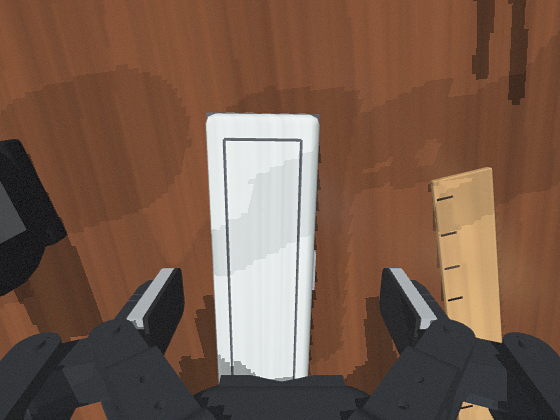

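The tin is undisturbed, with its lid at (213–318, 113+), and the fingers straddle it too high. I will correct down and close.

Request:
apply_moves(moves=[[[-0.001,-0.004,0.01,0.8,0,0,-1],[-0.001,-0.004,0.01,0.7,0,0,-1],[0,0,0.002,0,0,0,-1],[0,0,0.001,0,0,0,-1],[0,0,0,0,0,0,-1],[0,0,0,0,0,0,-1]]])

```text
time: 10.35
eef_pos: [0.6829, 0.0977, -0.0015]
tcp_rot: [0.748, 0.664, 0.0, -0.002]
contact_force: [0.2, 0.3, -0.0]
opening: 0.996
```

```bash
python3 -c "
from h import *
plan(.6835,.097,.004,-7,1)"
```

```text
t 10.3 pos [ 0.6829  0.0977 -0.0015] q [ 7.479e-01  6.638e-01  1.000e-04 -2.100e-03] F [ 0.2  0.3 -0. ] open 0.996 j [-0.01  0.57  1.65  0.    0.92  0.11]
A -6.8 d [ 0.0006 -0.0007  0.0055] dA -0.2 rows 1
[-0.001, 0.001, -0.006, -0.2, -0.2, 0.2]
```

Request:
apply_moves(moves=[[[0,0,-0.005,0,0,0,-1],[0,0,0,0,0,0,1],[0,0,0,0,0,0,1],[0,0,0,0,0,0,1],[0,0,0,0,0,0,1],[0,0,0,0,0,0,1],[0,0,0,0,0,0,1]]], force=50)

```text
time: 11.05
eef_pos: [0.6839, 0.0978, 0.0057]
tcp_rot: [0.748, 0.664, 0.001, -0.001]
contact_force: [-0.3, -0.4, 0.2]
opening: 0.544
```

Request:
apply_moves(moves=[[[0,0,-0.03,0,0,0,1],[0,0,-0.04,0,0,0,1],[0,0,-0.04,0,0,0,1],[0,0,0,0,0,0,1],[0,0,0,0,0,0,1]]])

```text
time: 11.55
eef_pos: [0.6802, 0.0973, 0.1129]
tcp_rot: [0.748, 0.664, -0.003, -0.005]
contact_force: [-0.6, 0.5, -2.8]
opening: 0.543
```

```bash
python3 -c "
from h import *
plan(.5627,-.1296,.11,3.3,7)"
```

```text
t 11.6 pos [0.6802 0.0973 0.1129] q [ 0.7479  0.6638 -0.0032 -0.0052] F [-0.6  0.5 -2.8] open 0.543 j [-0.01  0.43  1.62  0.    1.11  0.11]
A -6.8 d [-0.1175 -0.2269 -0.0029] dA 10.1 rows 7
[-0.034, -0.013, 0.0, -0.1, -0.0, -1.4]
[-0.034, -0.014, 0.0, -0.1, -0.0, -1.4]
[-0.033, -0.015, 0.0, -0.1, -0.0, -1.4]
[-0.033, -0.015, 0.0, -0.1, -0.0, -1.4]
[-0.033, -0.016, 0.0, -0.1, -0.0, -1.4]
[-0.032, -0.017, 0.0, -0.1, -0.0, -1.4]
[-0.032, -0.018, 0.0, -0.1, -0.0, -1.4]
```

Request:
apply_moves(moves=[[[-0.034,-0.013,0,-0.1,0,-1.4,1],[-0.034,-0.014,0,-0.1,0,-1.4,1],[-0.033,-0.015,0,-0.1,0,-1.4,1],[-0.033,-0.015,0,-0.1,0,-1.4,1],[-0.033,-0.016,0,-0.1,0,-1.4,1],[-0.032,-0.017,0,-0.1,0,-1.4,1],[-0.032,-0.018,0,-0.1,0,-1.4,1],[0,0,0,0,0,0,1],[0,0,0,0,0,0,1],[0,0,0,0,0,0,1]]])

```text
time: 12.55
eef_pos: [0.5474, -0.1323, 0.0924]
tcp_rot: [0.685, 0.728, -0.005, -0.014]
contact_force: [0.3, -0.9, -1.9]
opening: 0.545
```

```bash
python3 -c "
from h import *
plan(.5627,-.1296,.05,3.3,3)"
```

```text
t 12.6 pos [ 0.5474 -0.1323  0.0924] q [ 0.685   0.7284 -0.0046 -0.0144] F [ 0.3 -0.9 -1.9] open 0.545 j [-0.42  0.21  1.94  0.    1.02 -0.48]
A 3.5 d [ 0.0153  0.0027 -0.0424] dA -0.2 rows 3
[0.0, 0.006, 0.014, -0.5, -0.3, 0.1]
[0.0, 0.005, 0.014, -0.5, -0.3, 0.1]
[0.001, 0.005, 0.014, -0.5, -0.3, 0.1]
```

Request:
apply_moves(moves=[[[0.001,0.008,0.012,-0.5,-0.3,0,1],[0.001,0.007,0.013,-0.5,-0.3,0,1],[0,0,0.013,-0.4,-0.3,0,1],[0,0,0,0,0,0,1],[0,0,0,0,0,0,1],[0,0,0,0,0,0,1]]])

```text
time: 13.15
eef_pos: [0.564, -0.1225, 0.0511]
tcp_rot: [0.682, 0.731, -0.001, -0.001]
contact_force: [0.2, -0.7, -2.6]
opening: 0.551
```

```bash
python3 -c "
from h import *
plan(.5627,-.1296,.01,3.3,1)
look('w6')"
```

```text
t 13.2 pos [ 0.564  -0.1225  0.0511] q [ 0.6822  0.7311 -0.0009 -0.0013] F [ 0.2 -0.7 -2.6] open 0.551 j [-0.39  0.29  1.93 -0.    0.92 -0.46]
A 4.0 d [-0.0013 -0.0071 -0.0411] dA -0.7 rows 1
[-0.007, -0.002, 0.041, -0.2, -0.0, 0.7]
t 13.2 pos [ 0.564  -0.1225  0.0511] q [ 0.6822  0.7311 -0.0009 -0.0013] F [ 0.2 -0.7 -2.6] open 0.551 j [-0.39  0.29  1.93 -0.    0.92 -0.46]
A 4.0
```

View pics/w6.png

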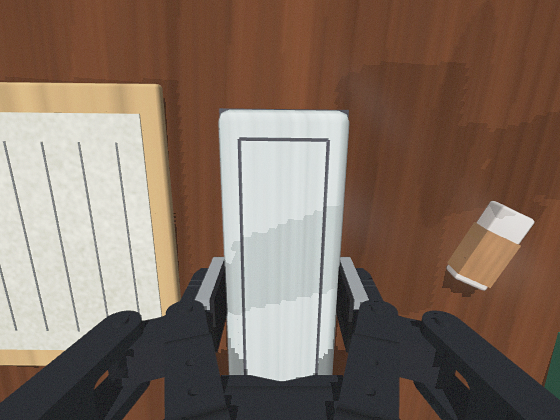

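```bash
python3 -c "
from h import *
c=np.load('pics/w6.npz')
b=np.array([.4339,-.1367]);a=np.radians(3.3);R=np.array([[np.cos(a),-np.sin(a)],[np.sin(a),np.cos(a)]])
for u in [(162,84),(5,84),(177,300),(5,364)]: print(u,(ray(c,u,.008)-b)@R)
for u in [(220,112),(347,112)]: print('tin',(ray(c,u,.024+.045)-b)@R)
for u in [(495,202),(532,220),(487,290),(447,272)]: print('er',ray(c,u,.014))
"
```

```text
(162, 84) [0.06816888 0.09087609]
(5, 84) [-0.01206304  0.08984705]
(177, 300) [ 0.06590074 -0.03539908]
(5, 364) [-0.05236002 -0.08597011]
tin [0.10794313 0.07972298]
tin [0.15225932 0.08030308]
er [ 0.67774671 -0.09019764]
er [ 0.70079035 -0.09896671]
er [ 0.68700063 -0.14405484]
er [ 0.66086984 -0.13403617]
```

Request:
apply_moves(moves=[[[-0.006,-0.001,0.012,0,0,0.5,1],[0,0,0.014,0,0,0,1],[0,0,0.008,0,0,0,1],[0,0,0,0,0,0,1],[0,0,0,0,0,0,1],[0,0,0,0,0,0,1]]])

```text
time: 13.8
eef_pos: [0.5639, -0.1299, 0.0151]
tcp_rot: [0.686, 0.728, -0.001, -0.0]
contact_force: [-0.6, -0.1, -1.5]
opening: 0.547
```

```bash
python3 -c "
from h import *
plan(.5627,-.1296,.007,3.3,1)"
```

```text
t 13.8 pos [ 0.5639 -0.1299  0.0151] q [ 6.861e-01  7.275e-01 -6.000e-04 -4.000e-04] F [-0.6 -0.1 -1.5] open 0.547 j [-0.4   0.35  1.94 -0.    0.85 -0.46]
A 3.4 d [-0.0012  0.0003 -0.0081] dA -0.1 rows 1
[0.0, -0.001, 0.008, -0.1, 0.0, 0.1]
```

Request:
apply_moves(moves=[[[0,-0.001,0.006,0,0,0,1],[0,0,0.002,0,0,0,1],[0,0,0,0,0,0,1]]])

```text
time: 14.1
eef_pos: [0.5635, -0.1302, 0.0073]
tcp_rot: [0.686, 0.728, -0.0, 0.0]
contact_force: [0.2, -0.8, -0.6]
opening: 0.55
```

Close to the table, so press a touch, then open.

Request:
apply_moves(moves=[[[0,0,0.002,0,0,0,1],[0,0,0,0,0,0,1],[0,0,0,0,0,0,-1],[0,0,0,0,0,0,-1],[0,0,0,0,0,0,-1],[0,0,0,0,0,0,-1],[0,0,0,0,0,0,-1],[0,0,0,0,0,0,-1]]])

```text
time: 14.9
eef_pos: [0.5654, -0.1309, 0.0073]
tcp_rot: [0.686, 0.728, 0.001, 0.003]
contact_force: [-0.1, -0.1, -0.4]
opening: 1.001
```

Request:
apply_moves(moves=[[[0,0,-0.03,0,0,0,-1],[0,0,-0.04,0,0,0,-1],[0,0,-0.04,0,0,0,-1],[0,0,-0.02,0,0,0,-1],[0,0,0,0,0,0,-1],[0,0,0,0,0,0,-1]]])

```text
time: 15.5
eef_pos: [0.5633, -0.13, 0.1395]
tcp_rot: [0.686, 0.728, -0.0, 0.0]
contact_force: [-0.6, 0.1, 0.0]
opening: 0.998
```

```bash
python3 -c "
from h import *
plan(.682,-.117,.12,-20,4)"
```

```text
t 15.5 pos [ 0.5633 -0.13    0.1395] q [ 6.860e-01  7.276e-01 -3.000e-04  4.000e-04] F [-0.6  0.1  0. ] open 0.998 j [-0.4   0.17  1.89 -0.    1.08 -0.46]
A 3.4 d [ 0.1187  0.013  -0.0195] dA -23.4 rows 4
[0.002, 0.03, 0.005, 0.0, 0.0, 5.8]
[0.005, 0.03, 0.005, 0.0, 0.0, 5.8]
[0.008, 0.029, 0.005, 0.0, 0.0, 5.8]
[0.01, 0.028, 0.005, 0.0, 0.0, 5.8]
```

Request:
apply_moves(moves=[[[0.002,0.03,0.002,0,0,5.8,-1],[0.004,0.03,0.002,0,0,5.8,-1],[0.007,0.029,0.002,0,0,5.8,-1],[0.009,0.028,0.002,0,0,5.8,-1],[0,0,0,0,0,0,-1],[0,0,0,0,0,0,-1],[0,0,0,0,0,0,-1]]])

```text
time: 16.2
eef_pos: [0.6776, -0.1168, 0.1134]
tcp_rot: [0.823, 0.568, -0.008, -0.01]
contact_force: [0.4, -0.0, 0.0]
opening: 0.998
```

```bash
python3 -c "
from h import *
plan(.6835,-.119,.06,-20,2)
look('w7')"
```

```text
t 16.2 pos [ 0.6776 -0.1168  0.1134] q [ 0.8227  0.5683 -0.0078 -0.0096] F [ 0.4 -0.   0. ] open 0.998 j [-0.32  0.43  1.61 -0.    1.12  0.04]
A -20.7 d [ 0.0059 -0.0022 -0.0534] dA 0.7 rows 2
[0.0, 0.004, 0.027, -0.7, 0.1, -0.4]
[0.0, 0.003, 0.027, -0.7, 0.1, -0.4]
t 16.2 pos [ 0.6776 -0.1168  0.1134] q [ 0.8227  0.5683 -0.0078 -0.0096] F [ 0.4 -0.   0. ] open 0.998 j [-0.32  0.43  1.61 -0.    1.12  0.04]
A -20.7
```

View pics/w7.png

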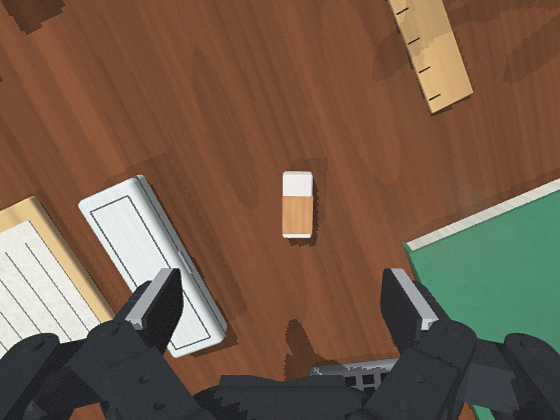

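```bash
python3 -c "
from h import *
c=np.load('pics/w7.npz')
q=np.array([ray(c,u,.014) for u in [(284,173),(313,173),(311.5,238),(282.5,237)]]);print(q,q.mean(0))
d=q[0]+q[1]-q[2]-q[3];A=np.degrees(np.arctan2(-d[0],d[1]));print(A)
print('book',ray(c,(405,247),.02))
b=np.array([.4339,-.1367]);a=np.radians(3.3);R=np.array([[np.cos(a),-np.sin(a)],[np.sin(a),np.cos(a)]])
t=np.array([ray(c,u,.024) for u in [(79,206),(138,177),(226,330),(172,356)]])
print('tin',(t.mean(0)-b)@R,(t-b)@R)
"
```

```text
[[ 0.68583546 -0.09153598]
 [ 0.70528581 -0.09874944]
 [ 0.68781559 -0.14585198]
 [ 0.66740329 -0.13752831]] [ 0.68658504 -0.11841643]
-21.089321205863033
book [ 0.75095705 -0.17387927]
tin [0.13474431 0.00054124] [[ 0.11027282  0.06952512]
 [ 0.16074537  0.070694  ]
 [ 0.16053664 -0.06633499]
 [ 0.1074224  -0.07171916]]
```

Request:
apply_moves(moves=[[[0,0.006,0.02,-0.7,0,0,0],[0,0.004,0.02,-0.7,0,0,0],[0,0,0.02,0,0,0,0],[0,0,0.015,0,0,0,0],[0,0,0,0,0,0,0],[0,0,0,0,0,0,0],[0,0,0,0,0,0,0]]])

```text
time: 16.95
eef_pos: [0.6829, -0.1215, 0.0386]
tcp_rot: [0.823, 0.568, -0.0, 0.002]
contact_force: [0.7, -0.4, 0.9]
opening: 0.501
```

```bash
python3 -c "
from h import *
plan(.686,-.1184,.003,-21,2)"
```

```text
t 16.9 pos [ 0.6829 -0.1215  0.0386] q [ 8.227e-01  5.685e-01 -4.000e-04  1.500e-03] F [ 0.7 -0.4  0.9] open 0.501 j [-0.32  0.52  1.64 -0.    0.98  0.04]
A -20.7 d [ 0.0031  0.0031 -0.0356] dA -0.3 rows 2
[0.002, 0.001, 0.018, 0.1, 0.1, 0.1]
[0.002, 0.001, 0.018, 0.1, 0.1, 0.1]
```

Request:
apply_moves(moves=[[[0.004,0.002,0.012,0,0,0,0],[0,0,0.012,0,0,0,0],[0,0,0.01,0,0,0,0],[0,0,0,0,0,0,0],[0,0,0,0,0,0,0]]])

```text
time: 17.45
eef_pos: [0.6882, -0.1187, 0.0041]
tcp_rot: [0.823, 0.569, 0.001, 0.003]
contact_force: [-1.0, -0.2, 0.5]
opening: 0.502
```

```bash
python3 -c "
from h import *
plan(.686,-.1184,.003,-21,1)"
```

```text
t 17.4 pos [ 0.6882 -0.1187  0.0041] q [0.8226 0.5687 0.0009 0.0032] F [-1.  -0.2  0.5] open 0.502 j [-0.31  0.58  1.63 -0.    0.93  0.05]
A -20.7 d [-0.0022  0.0003 -0.0011] dA -0.3 rows 1
[-0.001, -0.002, 0.001, 0.4, 0.1, 0.3]
```

Request:
apply_moves(moves=[[[0,-0.001,0.001,0.3,0,0,1],[0,0,0,0,0,0,1],[0,0,0,0,0,0,1],[0,0,0,0,0,0,1],[0,0,0,0,0,0,1],[0,0,0,0,0,0,1]]], force=25)

```text
time: 18.05
eef_pos: [0.6879, -0.1186, 0.0042]
tcp_rot: [0.823, 0.569, -0.0, 0.002]
contact_force: [-0.6, -0.6, -0.3]
opening: 0.249
```

Request:
apply_moves(moves=[[[0,0,-0.03,0,0,0,1],[0,0,-0.04,0,0,0,1],[0,0,-0.03,0,0,0,1],[0,0,0,0,0,0,1],[0,0,0,0,0,0,1]]])

```text
time: 18.55
eef_pos: [0.6861, -0.1178, 0.1049]
tcp_rot: [0.823, 0.569, -0.002, -0.0]
contact_force: [-1.0, 0.1, -0.1]
opening: 0.242
```

```bash
python3 -c "
from h import *
plan(.564,-.1299,.09,3.3,4)"
```

```text
t 18.6 pos [ 0.6861 -0.1178  0.1049] q [ 8.226e-01  5.686e-01 -1.700e-03 -4.000e-04] F [-1.   0.1 -0.1] open 0.242 j [-0.31  0.45  1.61 -0.    1.09  0.05]
A -20.7 d [-0.1221 -0.0121 -0.0149] dA 24.0 rows 4
[-0.014, -0.027, 0.004, -0.0, 0.0, -6.0]
[-0.011, -0.029, 0.004, -0.0, 0.0, -6.0]
[-0.008, -0.03, 0.004, -0.0, 0.0, -6.0]
[-0.004, -0.03, 0.004, -0.0, 0.0, -6.0]
```

Request:
apply_moves(moves=[[[-0.014,-0.027,0,0,0,-6,1],[-0.011,-0.028,0,0,0,-6,1],[-0.008,-0.029,0,0,0,-6,1],[-0.004,-0.029,0,0,0,-6,1],[0,0,0,0,0,0,1],[0,0,0,0,0,0,1],[0,0,0,0,0,0,1]]])

```text
time: 19.25
eef_pos: [0.5582, -0.1296, 0.0935]
tcp_rot: [0.681, 0.732, -0.004, -0.008]
contact_force: [-0.4, 1.2, 0.0]
opening: 0.247
```

```bash
python3 -c "
from h import *
plan(.5645,-.130,.06,3.3,2)"
```

```text
t 19.2 pos [ 0.5582 -0.1296  0.0935] q [ 0.6808  0.7324 -0.0041 -0.0082] F [-0.4  1.2  0. ] open 0.247 j [-0.4   0.23  1.92 -0.    1.01 -0.48]
A 4.2 d [ 0.0063 -0.0004 -0.0335] dA -0.9 rows 2
[-0.001, 0.003, 0.017, -0.5, -0.2, 0.4]
[-0.0, 0.003, 0.017, -0.5, -0.2, 0.4]
```

Request:
apply_moves(moves=[[[-0.001,0.003,0.017,-0.5,-0.2,0.4,1],[0,0.003,0.017,-0.5,-0.2,0.4,1],[0,0,0,0,0,0,1],[0,0,0,0,0,0,1],[0,0,0,0,0,0,1]]])

```text
time: 19.75
eef_pos: [0.569, -0.1304, 0.0591]
tcp_rot: [0.686, 0.727, 0.001, 0.002]
contact_force: [-0.6, -0.0, -0.7]
opening: 0.246
```

```bash
python3 -c "
from h import *
plan(.5645,-.130,.029,3.3,1)
look('w8')"
```

```text
t 19.8 pos [ 0.569  -0.1304  0.0591] q [0.6864 0.7272 0.0008 0.0022] F [-0.6 -0.  -0.7] open 0.246 j [-0.4   0.29  1.92 -0.    0.93 -0.46]
A 3.3 d [-0.0045  0.0004 -0.0301] dA -0.0 rows 1
[0.001, -0.005, 0.03, 0.2, 0.1, 0.0]
t 19.8 pos [ 0.569  -0.1304  0.0591] q [0.6864 0.7272 0.0008 0.0022] F [-0.6 -0.  -0.7] open 0.246 j [-0.4   0.29  1.92 -0.    0.93 -0.46]
A 3.3
```

View pics/w8.png

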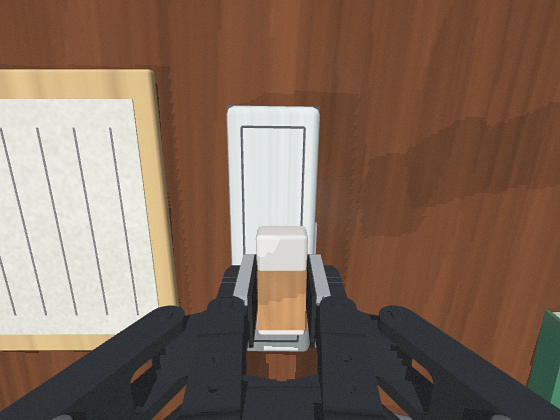

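```bash
python3 -c "
from h import *
c=np.load('pics/w8.npz')
b=np.array([.4339,-.1367]);a=np.radians(3.3);R=np.array([[np.cos(a),-np.sin(a)],[np.sin(a),np.cos(a)]])
for u in [(228,106),(319,106),(232,260),(316,260),(300,352)]: print((ray(c,u,.024)-b)@R, ray(c,u,.024))
print('board',[(ray(c,u,.008)-b)@R for u in [(154,70),(176,350),(5,350)]])
for u in[(258,226),(308,226),(258,334),(306,334)]: print('er',(ray(c,u,.0591+.010)-b)@R)
print('tcp',(np.array([.569,-.1304])-b)@R)
"
```

```text
[0.10846294 0.0727474 ] [ 0.53799545 -0.05782967]
[0.15354244 0.07281491] [ 0.58299632 -0.05516731]
[ 0.10690182 -0.01142801] [ 0.54128239 -0.14195536]
[ 0.1547702 -0.0114407] [ 0.58907213 -0.13921254]
[ 0.14679412 -0.07504689] [ 0.58477071 -0.20317239]
board [array([0.06821926, 0.09044279]), array([ 0.06348847, -0.08700174]), array([-0.05247526, -0.08682031])]
er [0.12520263 0.02644533]
er [0.14573544 0.02644878]
er [ 0.12419592 -0.02630501]
er [ 0.14614748 -0.02633389]
tcp [ 0.13523863 -0.00148735]
```

Request:
apply_moves(moves=[[[0,-0.004,0.012,0,0,0,1],[0,0,0.01,0,0,0,1],[0,0,0.003,0,0,0,1],[0,0,0,0,0,0,1],[0,0,0,0,0,0,1]]])

```text
time: 20.3
eef_pos: [0.5658, -0.1312, 0.0335]
tcp_rot: [0.686, 0.727, 0.001, 0.004]
contact_force: [0.4, 0.6, -0.5]
opening: 0.251
```

Request:
apply_moves(moves=[[[0,-0.001,0.004,0,0.2,0,1],[0,0,0.001,0,0,0,1],[0,0,0,0,0,0,1]]])

```text
time: 20.6
eef_pos: [0.5651, -0.1314, 0.0286]
tcp_rot: [0.686, 0.727, 0.003, 0.003]
contact_force: [0.2, -1.3, 0.2]
opening: 0.248
```

Open part way, so the fingers stay over the tin's surroundings, then rise.

Request:
apply_moves(moves=[[[0,0,0,0,0,0,0.2],[0,0,0,0,0,0,0.2],[0,0,0,0,0,0,0.2],[0,0,-0.01,0,0,0,0.2],[0,0,-0.03,0,0,0,0.2],[0,0,-0.04,0,0,0,-1],[0,0,-0.04,0,0,0,-1],[0,0,-0.04,0,0,0,-1],[0,0,0,0,0,0,-1]]])

```text
time: 21.5
eef_pos: [0.5637, -0.1314, 0.1978]
tcp_rot: [0.686, 0.727, 0.003, 0.003]
contact_force: [0.2, -0.5, -0.0]
opening: 0.995
```

```bash
python3 -c "
from h import *
plan(.525,-.36,.20,0,6)"
```

```text
t 21.5 pos [ 0.5637 -0.1314  0.1978] q [0.6865 0.7272 0.0028 0.0027] F [ 0.2 -0.5 -0. ] open 0.995 j [-0.41  0.1   1.85  0.    1.18 -0.46]
A 3.3 d [-0.0387 -0.2286  0.0022] dA -3.3 rows 6
[-0.038, -0.009, -0.0, 0.1, -0.0, 0.5]
[-0.038, -0.008, -0.0, 0.1, -0.0, 0.5]
[-0.038, -0.008, -0.0, 0.1, -0.0, 0.5]
[-0.038, -0.008, -0.0, 0.1, -0.0, 0.5]
[-0.038, -0.007, -0.0, 0.1, -0.0, 0.5]
[-0.038, -0.007, -0.0, 0.1, -0.0, 0.5]
```

Request:
apply_moves(moves=[[[-0.038,-0.009,-0.001,0,0,0.5,-1],[-0.038,-0.008,-0.001,0,0,0.5,-1],[-0.038,-0.008,-0.001,0,0,0.5,-1],[-0.038,-0.008,-0.001,0,0,0.5,-1],[-0.038,-0.007,-0.001,0,0,0.5,-1],[-0.038,-0.007,-0.001,0,0,0.5,-1],[0,0,0,0,0,0,-1],[0,0,0,0,0,0,-1],[0,0,0,0,0,0,-1]]])

```text
time: 22.4
eef_pos: [0.5244, -0.3677, 0.2101]
tcp_rot: [0.705, 0.71, 0.004, 0.007]
contact_force: [-0.1, 0.3, 0.2]
opening: 1.002
```

```bash
python3 -c "
from h import *
look('w9')"
```

```text
t 22.4 pos [ 0.5244 -0.3677  0.2101] q [0.7046 0.7096 0.0044 0.0069] F [-0.1  0.3  0.2] open 1.002 j [-0.77  0.22  1.7   0.01  1.21 -0.78]
A 0.4
```

View pics/w9.png

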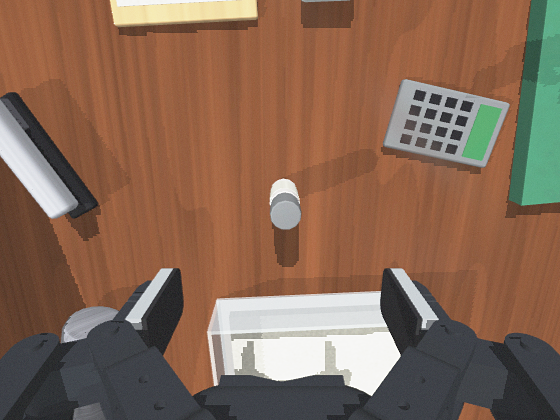

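Glue: cap centre (286,214), tube base near (284,186). The clear storage tray begins at row 296, and the stapler is at (45,160).

```bash
python3 -c "
from h import *
c=np.load('pics/w9.npz')
print(ray(c,(286,214),.08),ray(c,(284,191),.0),'tray',ray(c,(300,297),.05),ray(c,(300,297),.08))
g=ray(c,(286,214),.08);plan(*g,.13,0,2)"
```

```text
[ 0.53000466 -0.38258279] [ 0.53017332 -0.38415767] tray [ 0.54627725 -0.48157839] [ 0.5437712 -0.4624597]
t 22.4 pos [ 0.5245 -0.3673  0.21  ] q [0.7044 0.7098 0.0044 0.0068] F [ 0.1  0.3 -0.7] open 0.998 j [-0.77  0.22  1.7   0.01  1.21 -0.78]
A 0.4 d [ 0.0055 -0.0153 -0.08  ] dA -0.4 rows 2
[-0.008, 0.002, 0.04, 0.5, 0.1, 0.2]
[-0.008, 0.002, 0.04, 0.5, 0.1, 0.2]
```

Request:
apply_moves(moves=[[[-0.008,0.003,0.03,0.5,0,0.2,-1],[-0.008,0.002,0.03,0.5,0,0.2,-1],[0,0,0.03,0,0,0,-1],[0,0,0,0,0,0,-1],[0,0,0,0,0,0,-1],[0,0,0,0,0,0,-1]]])

```text
time: 23.05
eef_pos: [0.5347, -0.3777, 0.1223]
tcp_rot: [0.703, 0.711, -0.001, 0.003]
contact_force: [-0.2, -0.1, -0.2]
opening: 0.999
```

```bash
python3 -c "
from h import *
plan(.530,-.383,.035,0,3)"
```

```text
t 23.1 pos [ 0.5347 -0.3777  0.1223] q [ 0.7035  0.7107 -0.0015  0.0031] F [-0.2 -0.1 -0.2] open 0.999 j [-0.77  0.34  1.71 -0.    1.08 -0.78]
A 0.6 d [-0.0047 -0.0053 -0.0873] dA -0.6 rows 3
[-0.002, -0.002, 0.029, 0.0, 0.1, 0.2]
[-0.002, -0.002, 0.029, 0.0, 0.1, 0.2]
[-0.002, -0.002, 0.029, 0.0, 0.1, 0.2]
```

Request:
apply_moves(moves=[[[-0.005,-0.005,0.025,0,0.2,0.2,-1],[0,0,0.025,0,0.1,0.2,-1],[0,0,0.025,0,0,0,-1],[0,0,0,0,0,0,-1],[0,0,0,0,0,0,-1],[0,0,0,0,0,0,-1]]])

```text
time: 23.65
eef_pos: [0.5376, -0.3877, 0.0612]
tcp_rot: [0.705, 0.709, 0.001, 0.013]
contact_force: [-0.6, 1.4, -0.4]
opening: 1.001
```

```bash
python3 -c "
from h import *
plan(.530,-.383,.035,0,1)"
```

```text
t 23.6 pos [ 0.5376 -0.3877  0.0612] q [7.049e-01 7.092e-01 6.000e-04 1.310e-02] F [-0.6  1.4 -0.4] open 1.001 j [-0.78  0.42  1.73  0.    0.96 -0.79]
A 0.4 d [-0.0076  0.0047 -0.0262] dA -0.4 rows 1
[0.005, -0.008, 0.026, 1.1, 1.0, 0.4]
```

Request:
apply_moves(moves=[[[0.004,-0.007,0.01,1.0,1.0,0.3,-1],[0,0,0.012,0,0,0,-1],[0,0,0,0,0,0,-1],[0,0,0,0,0,0,-1]]])

```text
time: 24.05
eef_pos: [0.5322, -0.3853, 0.042]
tcp_rot: [0.707, 0.707, 0.001, 0.003]
contact_force: [0.5, 0.5, 0.5]
opening: 1.002
```

Request:
apply_moves(moves=[[[0.002,-0.002,0.006,0,0.2,0,-1],[0,0,0,0,0,0,1],[0,0,0,0,0,0,1],[0,0,0,0,0,0,1],[0,0,0,0,0,0,1],[0,0,0,0,0,0,1],[0,0,0,0,0,0,1],[0,0,0,0,0,0,1]]], force=25)

```text
time: 24.85
eef_pos: [0.5302, -0.3833, 0.0356]
tcp_rot: [0.707, 0.707, 0.002, 0.002]
contact_force: [0.3, -0.0, -0.4]
opening: 0.315
```

Request:
apply_moves(moves=[[[0,0,-0.03,0,0,0,1],[0,0,-0.04,0,0,0,1],[0,0,-0.04,0,0,0,1],[0,0,-0.02,0,0,0,1],[0,0,0,0,0,0,1],[0,0,0,0,0,0,1]]])

```text
time: 25.45
eef_pos: [0.528, -0.3819, 0.1667]
tcp_rot: [0.707, 0.707, 0.002, -0.001]
contact_force: [-0.7, -0.2, -1.4]
opening: 0.314
```

```bash
python3 -c "
from h import *
plan(.45,.006,.17,3,10)"
```

```text
t 25.4 pos [ 0.528  -0.3819  0.1667] q [ 0.7068  0.7074  0.002  -0.0011] F [-0.7 -0.2 -1.4] open 0.314 j [-0.78  0.29  1.69  0.    1.16 -0.79]
A 0.0 d [-0.078   0.3879  0.0033] dA 3.0 rows 10
[0.039, -0.008, -0.0, 0.0, -0.0, -0.3]
[0.039, -0.008, -0.0, 0.0, -0.0, -0.3]
[0.039, -0.007, -0.0, 0.0, -0.0, -0.3]
[0.039, -0.007, -0.0, 0.0, -0.0, -0.3]
[0.039, -0.007, -0.0, 0.0, -0.0, -0.3]
[0.039, -0.007, -0.0, 0.0, -0.0, -0.3]
[0.039, -0.007, -0.0, 0.0, -0.0, -0.3]
[0.039, -0.006, -0.0, 0.0, -0.0, -0.3]
[0.039, -0.006, -0.0, 0.0, -0.0, -0.3]
[0.039, -0.006, -0.0, 0.0, -0.0, -0.3]
```

Request:
apply_moves(moves=[[[0.039,-0.008,0,0,0,-0.3,1],[0.039,-0.008,0,0,0,-0.3,1],[0.039,-0.007,0,0,0,-0.3,1],[0.039,-0.007,0,0,0,-0.3,1],[0.039,-0.007,0,0,0,-0.3,1],[0.039,-0.007,0,0,0,-0.3,1],[0.039,-0.007,0,0,0,-0.3,1],[0.039,-0.006,0,0,0,-0.3,1],[0.039,-0.006,0,0,0,-0.3,1],[0.039,-0.006,0,0,0,-0.3,1],[0,0,0,0,0,0,1],[0,0,0,0,0,0,1]]])

```text
time: 26.65
eef_pos: [0.4332, 0.0247, 0.1453]
tcp_rot: [0.689, 0.725, -0.004, -0.02]
contact_force: [1.0, -0.8, -0.1]
opening: 0.314
```

```bash
python3 -c "
from h import *
plan(.455,.008,.10,3,2)"
```

```text
t 26.6 pos [0.4332 0.0247 0.1453] q [ 0.6885  0.725  -0.0041 -0.0198] F [ 1.  -0.8 -0.1] open 0.314 j [-0.19 -0.15  2.21  0.02  1.13 -0.24]
A 3.0 d [ 0.0218 -0.0167 -0.0453] dA 0.0 rows 2
[-0.009, 0.011, 0.022, -1.0, -0.7, -0.0]
[-0.009, 0.011, 0.022, -1.0, -0.7, -0.0]
```

Request:
apply_moves(moves=[[[-0.009,0.012,0,-1.0,-0.7,0,1],[-0.008,0.012,0.005,-1.0,-0.7,0,1],[0,0,0.01,0,0,0,1],[0,0,0,0,0,0,1],[0,0,0,0,0,0,1],[0,0,0,0,0,0,1]]])

```text
time: 27.25
eef_pos: [0.4594, 0.0034, 0.125]
tcp_rot: [0.691, 0.723, -0.002, 0.001]
contact_force: [0.3, -0.4, 0.1]
opening: 0.314
```

```bash
python3 -c "
from h import *
plan(.455,.008,.06,3,3)"
```

```text
t 27.2 pos [0.4594 0.0034 0.125 ] q [ 0.6911  0.7228 -0.0015  0.0008] F [ 0.3 -0.4  0.1] open 0.314 j [-0.21 -0.08  2.18 -0.    1.04 -0.26]
A 2.6 d [-0.0044  0.0046 -0.065 ] dA 0.4 rows 3
[0.002, -0.001, 0.022, -0.0, 0.1, -0.1]
[0.002, -0.001, 0.022, -0.0, 0.1, -0.1]
[0.002, -0.001, 0.022, -0.0, 0.1, -0.1]
```

Request:
apply_moves(moves=[[[0.004,-0.003,0.02,0,0,0,1],[0,0,0.02,0,0,0,1],[0,0,0.018,0,0,0,1],[0,0,0,0,0,0,1],[0,0,0,0,0,0,1],[0,0,0,0,0,0,1]]])

```text
time: 27.85
eef_pos: [0.4585, 0.0062, 0.069]
tcp_rot: [0.691, 0.723, 0.0, 0.004]
contact_force: [-0.8, 0.3, -1.0]
opening: 0.313
```

```bash
python3 -c "
from h import *
plan(.455,.008,.037,3,1)"
```

```text
t 27.9 pos [0.4585 0.0062 0.069 ] q [6.914e-01 7.225e-01 3.000e-04 3.700e-03] F [-0.8  0.3 -1. ] open 0.313 j [-0.21  0.01  2.22 -0.    0.91 -0.25]
A 2.5 d [-0.0035  0.0018 -0.032 ] dA 0.5 rows 1
[0.002, -0.004, 0.032, 0.3, 0.3, -0.5]
```

Request:
apply_moves(moves=[[[0.002,-0.003,0.014,0.3,0.3,0,1],[0,0,0.013,0,0,0,1],[0,0,0.001,0,0,0,1],[0,0,0,0,0,0,1],[0,0,0,0,0,0,1]]])

```text
time: 28.35
eef_pos: [0.4575, 0.0079, 0.0422]
tcp_rot: [0.691, 0.723, 0.002, 0.002]
contact_force: [0.5, 0.7, 0.3]
opening: 0.311
```

Request:
apply_moves(moves=[[[0,0,0.005,0,0,0,1],[0,0,0.001,0,0,0,1],[0,0,0,0,0,0,1]]])

```text
time: 28.65
eef_pos: [0.4583, 0.0078, 0.0367]
tcp_rot: [0.691, 0.723, 0.003, 0.003]
contact_force: [-0.8, 0.1, 0.7]
opening: 0.317
```

Request:
apply_moves(moves=[[[0,0,0.001,0,0,0,1],[0,0,0,0,0,0,0],[0,0,0,0,0,0,0],[0,0,0,0,0,0,0],[0,0,0,0,0,0,0],[0,0,-0.02,0,0,0,0],[0,0,-0.04,0,0,0,0],[0,0,-0.04,0,0,0,0],[0,0,-0.04,0,0,0,0],[0,0,-0.04,0,0,0,0],[0,0,0,0,0,0,0]]])

```text
time: 29.75
eef_pos: [0.4559, 0.008, 0.2218]
tcp_rot: [0.691, 0.723, 0.002, 0.002]
contact_force: [0.5, -0.2, 0.1]
opening: 0.505
```

Request:
apply_moves(moves=[[[0.03,0,0,0,0,0,0],[0.04,0,0,0,0,0,0],[0.04,0.005,0,0,0,0,0],[0.04,0.005,0,0,0,0,0],[0.04,0.005,0,0,0,0,0],[0.04,0.005,0,0,0,0,0],[0.04,0,0,0,0,0,0],[0.04,0,0,0,0,0,0],[0.04,0,0,0,0,0,0],[0.04,0,0,0,0,0,0],[0,0,0,0,0,0,0],[0,0,0,0,0,0,0]]])

```text
time: 30.95
eef_pos: [0.4571, 0.4122, 0.2125]
tcp_rot: [0.693, 0.721, -0.002, 0.002]
contact_force: [0.4, -0.3, -0.5]
opening: 0.502
```

```bash
python3 - <<'E'
from h import *
st();i=ctrl.read_camera("top")[:,:,::-1].copy();cv2.imwrite("pics/top1.png",i);c=ctrl.get_calibration("top")
m=rect(i,c,0.0,0.33,0.67,-0.27,0.25,1500);cv2.imwrite("pics/map1.png",m)
E
```

```text
t 30.9 pos [0.4571 0.4122 0.2125] q [ 0.6927  0.7212 -0.0021  0.0024] F [ 0.4 -0.3 -0.5] open 0.502 j [ 0.57  0.17  1.74 -0.01  1.23  0.53]
```

View pics/map1.png

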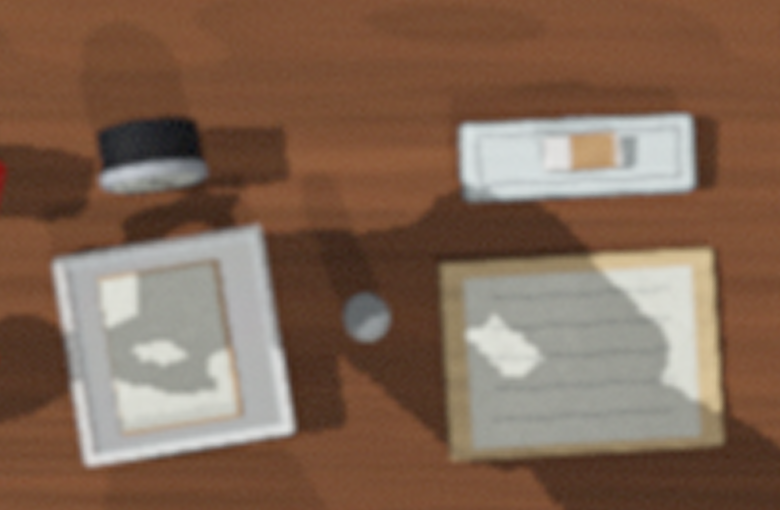

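```bash
python3 - <<'E'
from h import *
c=ctrl.get_calibration("top")
w=lambda m,z:ray(c,proj(c,(.67-m[1]/1500,.25-m[0]/1500,0)),z)
def box(q,z):
    p=np.array([w(a,z) for a in q]);y=p[0]-p[1]+p[3]-p[2];return p.mean(0),np.arctan2(-y[0],y[1])
rel=lambda p,b:(p-b[0])@np.array([[np.cos(b[1]),-np.sin(b[1])],[np.sin(b[1]),np.cos(b[1])]])
B=box([(440,263),(714,248),(723,444),(450,460)],.008);T=box([(53,260),(262,226),(296,434),(87,466)],.036)
N=box([(458,123),(693,114),(696,191),(463,201)],.024);E_=box([(542,136),(635,133),(635,167),(543,171)],.038)
G=w((366,318),.08)
print("B",B,"T",T,"\ntin",rel(N[0],B),N[1]-B[1],"eraser",rel(E_[0],N),E_[1]-N[1],"glue",rel(G,B),rel(G,T))
# clock outline for hypothesised placings, in map px
for x in(.108,.123,.138):
    a=T[1];ex=np.array([np.cos(a),np.sin(a)]);ey=np.array([-ex[1],ex[0]]);P=[]
    for s in(-.018,.018):
        for b in np.linspace(0,2*np.pi,60):
            q=T[0]+(x+s)*ex+.033*np.cos(b)*ey;g=ray(c,proj(c,(*q,.039+.033*np.sin(b))),0);P.append(((.25-g[1])*1500,(.67-g[0])*1500))
    P=np.array(P);print(x,"cols",P[:,0].min().round(),P[:,0].max().round(),"rows",P[:,1].min().round(),P[:,1].max().round())
E
```

```text
B (array([ 0.43408146, -0.1368896 ]), np.float64(0.05661220327671313)) T (array([0.43845852, 0.12903494]), np.float64(0.15660187698201555)) 
tin [ 0.12803223 -0.00258942] -0.016036195633968638 eraser [ 0.00149539 -0.00569095] -0.002756211811325744 glue [0.02932786 0.14044007] [-0.00259722 -0.12517676]
0.108 cols 92.0 203.0 rows 142.0 218.0
0.123 cols 88.0 199.0 rows 119.0 195.0
0.138 cols 85.0 196.0 rows 95.0 172.0
```

```bash
python3 -c "
from h import *
st();print(ctrl.sign_off())"
```

```text
t 31.0 pos [0.457  0.4118 0.2124] q [ 0.693   0.7209 -0.0021  0.0021] F [-0.4  0.2 -0.2] open 0.502 j [ 0.57  0.17  1.75 -0.01  1.23  0.53]
the job is handed in; nothing more can be done
None
```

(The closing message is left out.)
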